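# Wind the mudroom vent open

## Robot

A 6-joint arm with a two-finger parallel gripper is mounted at the origin on the work surface. World frame = base frame: x ahead of the robot, y to its left, z up, the work surface at z = 0. Lengths are in m, angles in rad, forces in N, time in s.
With the tool pointing down it reaches from about 0.3 to 1 m from the base axis. Payload 5.1 kg.
Tool frame: the origin (TCP) lies between the finger pads; the fingertips stand 25 mm ahead of it and the grasp point (between the pads) lies 6 mm ahead of it; z points along the fingers, y is the direction in which the jaws open and shut (so a half turn about z gives the same grasp; the last joint's range is limited). The gripper opens to 95 mm and grips with 3 to 60 N. Pads are 20 mm wide; open, the fingers measure 119 mm over their backs; the gripper's body (75 mm by 180 mm) begins 59 mm behind the grasp point.
Start: joints at [1.036, 0.124, 1.65, -0, 1.367, -0.083], TCP at [0.284, 0.585, 0.24] pointing down, gripper open.
Joint ranges: [-2.61, 2.61], [-1.02, 2.33], [0.03, 2.71], [-1.35, 4.49], [0.32, 2.68], [-2.91, 2.91]. Speed limits (rad/s): [2.57, 2.57, 3.14, 3.14, 3.14, 3.14].

## Interface

Orientations are given as a unit quaternion [x, y, z, w].
In Python, from station import bot gives the robot as it stands.
- The arm moves only by the tool send_rows, never from a script. Its argument "series" is a list of rows, each an object of numbers: "tx", "ty", "tz": the shift along the tool's x, y, z in mm; "rx", "ry", "rz": the turn, a rotation vector about the tool's x, y, z in degrees. In form: [{"tx": .., "ty": .., "tz": .., "rx": .., "ry": .., "rz": ..}, ...]. A call has exactly 8 rows; each row shifts and turns the pose as measured when the row begins, along the tool's axes as they then stand; what a row does not reach is not made up. A row lasts 1/10 s, in which the tool goes at most 50 mm and 8.59 degrees, less where a joint would pass 70% of its speed; a pose out of reach is approached as far as the arm can. A call is refused whole if a number of a shift passes 50 or a number of a turn 8.59, either way. A call with a gripper value outside its range is refused whole. "hand" is the closure, from -1 (fully open) to 1 (shut), so that 0 is half open, set as the call begins (left out, the last holds). The fingers move at their own pace and stop on an object; "grip_force" is the grip in N (left out, the last holds). Time passes only in rows, so rows that do not move let the fingers close, or fill a call up. It gives the time, the measured TCP pose, the force and the opening at its end, in the units of the state.
- bot.get_state(): the state, without advancing time (a new reading comes with each control period).
- bot.grab_frame(name): name is "scene" or "top"; returns the picture (480x640x3 uint8, blue, green, red); there is no depth.
- bot.get_calibration(name): a dict with "fx", "fy", "cx", "cy" (pixels), "k1" (the pictures are not rectified: a ray, as slopes to the right and down, at radius r is drawn at 1 + k1 r^2 times it, then the intrinsics apply), "R" (3x3) and "t" (3): a world point X has camera coordinates R X + t. Camera axes: x right, y down, z forward; pixel columns grow to the right and rows downward; lengths in m; the calibration is good to about 2 mm. A picture is of the moment at which its call begins. get_calibration takes no time and is no camera call.
- bot.close_job(): hands the job in, once; it reports no verdict.
The state is a dict: "t": time; "joint_pos": joint angles; "joint_vel": joint speeds; "tau": joint torques, N m; "position": TCP position; "ee_rot": TCP orientation; "force": force on the tool from outside, world axes, zero at the start; "torque": the same for the moment, N m; "gripper_width": finger opening in m.
Only numpy, scipy, OpenCV 4.12 (cv2) and the standard library are available. Lean on these libraries where they do the work, as an engineer would, in place of code of your own. Each camera call takes 0.05 s, during which the arm holds its last target. There are 200 camera calls.

## Task

The louvre vent on the counter is shut. Take the crank with the orange knob (the one with the square socket), fit it fully down onto the vent's square shaft and wind it two full turns clockwise, seen from above, so that the louvres stand open. Let go and leave the crank sitting flat on the shaft; leave the other crank (black knob) where it lies.

Things in the scene. Friction and masses are not known exactly. Their poses are not given: they have to be found in the camera images.
- crank: Right crank, flat on counter: dark steel, orange knob. Hub 42 mm square, 20 tall, 28.5 mm square through-hole, sides along its x, y. Flat arm (22 wide, 10 thick, underside level with hub's) along +x. Knob 70 mm from hole centre: diameter 28, from 13 to 65 mm above underside, spins on its pin with slight friction (arm keeps its heading when carried). 0.14 kg. Origin: hole centre, underside; z up.
- shaft_seat (a point): Foot of the upright steel shaft, on its axis, at the flat top of a round cream housing (diameter 110, 45 mm tall); turns with the shaft. Shaft 24 mm square, sides along this x, y, for 22 mm up, then tapers over 16 mm to an 8 mm tip. Crank fits in 4 headings, 12 deg play each way; fully down, its origin is here. White louvre frame 155 mm tall beside it, 170 mm from the shaft on the robot's left.
- shaft (a joint): Shaft angle, rad; grows when wound clockwise seen from above. Starts at 0 to 0.5 (louvres shut or barely ajar); fully open at two full turns, about 12.6; end stop at 15.5. Needs about 2 N at the knob and stays where it is left.
- spare: Wrong crank, to be left alone: same size and shape (knob 70 mm from the hub along its +x), but pale aluminium with a black knob, round hub and small round 18 mm hole. Flat on the counter; origin on the hub's axis at the underside, z up.
Mind the look-alikes: they are no part of the job. Leave any purple look-alike of the crank alone.

How it is judged:
By the outcome, as a careful person would: the job done as asked, in the order asked, and still so for the second after the job is handed in, with the robot touching nothing.
It also fails if it takes over 72 s, if anything falls off the work surface, if the arm or the gripper's body presses on something with over 40 N, if the wrist force passes 120 N, or if a joint passes its speed limit or range.

## Working session

There is one attempt and no reset: what is moved stays moved. The work goes in short steps, Python scripts to look and compute and a tool call to move; the robot and the scene stay as the last step left them, time stands still between calls to the robot, and variables do not carry over. Pictures are saved under pics/ and viewed, about 8 in all and at most 12, crops included, and the job is handed in when it is done.

Besides the shell and the picture viewer there is one more tool, called after "Request:" as name([rows], argument=value, ...), one row to a line, values as JSON. send_rows: Moves the arm, as the interface text tells. Its arguments: {"type":"object","properties":{"series":{"type":"array","items":{"type":"object","properties":{"tx":{"type":"number"},"ty":{"type":"number"},"tz":{"type":"number"},"rx":{"type":"number"},"ry":{"type":"number"},"rz":{"type":"number"}}}},"hand":{"type":"number"},"grip_force":{"type":"number"}},"required":["series"]}

```bash
mkdir -p pics; python3 - <<'E'
from station import bot
import cv2
for n in("scene","top"):
    cv2.imwrite(f"pics/{n}0.png",bot.grab_frame(n)); c=bot.get_calibration(n); print(n,c)
print(bot.get_state())
E
```

```text
scene {'fx': 608.3214640507515, 'fy': 608.3214640507515, 'cx': 327.9150701551615, 'cy': 228.61792264118415, 'k1': -0.0032532821611678535, 'R': array([[-0.66770749,  0.74437564,  0.00846268],
       [ 0.6279858 ,  0.5693372 , -0.53055536],
       [-0.3997506 , -0.34894135, -0.84760804]]), 't': array([ 0.36660351, -0.22191674,  1.27124946])}
top {'fx': 549.0556465314106, 'fy': 549.0556465314106, 'cx': 318.1000321134108, 'cy': 231.08139879171026, 'k1': -0.12073714278493199, 'R': array([[-0.02535863, -0.99967332, -0.0031924 ],
       [-0.97846774,  0.0254748 , -0.20482169],
       [ 0.20483611, -0.00207034, -0.9787941 ]]), 't': array([-0.05163435,  0.48169791,  0.98173338])}
{'t': 0.1, 'joint_pos': array([ 1.03642483e+00,  1.24458508e-01,  1.65152980e+00, -1.49498002e-05,
        1.36747700e+00, -8.25795462e-02]), 'joint_vel': array([-0.00144328,  0.00137101, -0.00275839, -0.00057924, -0.00285836,
       -0.00212821]), 'tau': array([ 2.76026603e-04, -4.18881083e+01, -3.61096072e+01,  7.77708669e-02,
        4.61794110e-02, -5.48191883e-05]), 'position': array([0.28352476, 0.58432004, 0.23850238]), 'ee_rot': array([ 2.23978087e-01,  9.74593731e-01, -8.94353363e-04, -2.77301261e-04]), 'force': array([-0.19566899,  0.34750433,  0.58343104]), 'torque': array([-0.06485819,  0.01116282,  0.03516446]), 'gripper_width': 0.0950538039428476}
```

View pics/scene0.png

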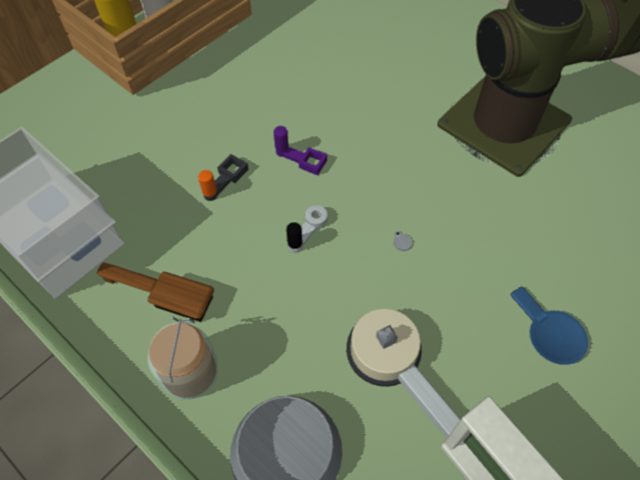

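View pics/top0.png

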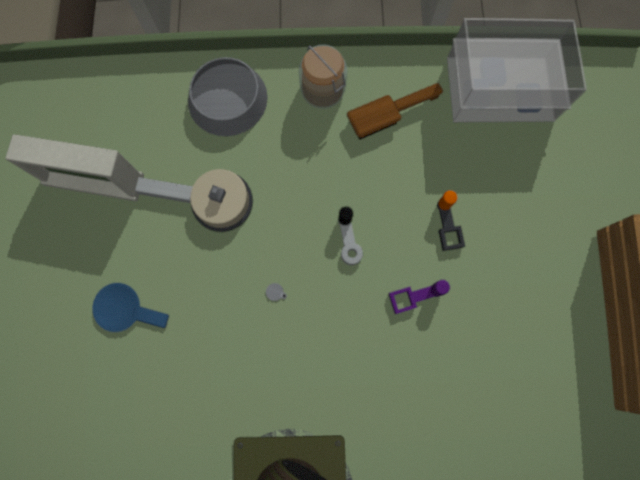

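The scene view shows the orange-knob crank with its hub at (232,168) and knob at (207,183), and the shaft at (386,337). In the top view the hub is at (452,238), the knob at (448,200) and the shaft tip near (217,192). The purple crank at (403,300) and the spare at (351,253) stay where they are.

```bash
cat >h.py <<'E'
import numpy as np, cv2
from station import bot
C={n:bot.get_calibration(n) for n in("scene","top")}
def K(c): return np.array([[c['fx'],0,c['cx']],[0,c['fy'],c['cy']],[0,0,1]])
def ray(n,p):
    c=C[n]; u=cv2.undistortPoints(np.array([[p]],float),K(c),np.array([c['k1'],0,0,0.]))[0,0]
    R=np.array(c['R']); return -R.T@c['t'], R.T@np.array([u[0],u[1],1])
def plane(n,p,z):
    o,d=ray(n,p); return o+d*(z-o[2])/d[2]
def tri(ps,pt):
    A=[];b=[]
    for n,p in(("scene",ps),("top",pt)):
        o,d=ray(n,p); d=d/np.linalg.norm(d); M=np.eye(3)-np.outer(d,d); A.append(M); b.append(M@o)
    return np.linalg.lstsq(np.vstack(A),np.hstack(b),rcond=None)[0]
def proj(n,X):
    c=C[n]; r=cv2.projectPoints(np.array([X],float),cv2.Rodrigues(np.array(c['R']))[0],np.array(c['t']),K(c),np.array([c['k1'],0,0,0.]))[0]; return r[0,0]
def orange(im):
    h=cv2.cvtColor(im,cv2.COLOR_BGR2HSV); return cv2.inRange(h,(4,200,120),(14,255,255))
def blob(m):
    k,l,s,c=cv2.connectedComponentsWithStats(m); i=1+np.argmax(s[1:,4]); return s[i],c[i],l==i
np.set_printoptions(precision=4,suppress=True)
E
python3 - <<'E'
from h import *
ims={n:cv2.imread(f"pics/{n}0.png") for n in("scene","top")}
q={}
for n in ims:
    s,c,m=blob(orange(ims[n])); print(n,s,c); q[n]=c
print("knob mid",tri(q["scene"],q["top"]))
rows=[]
for n,boxes in(("scene",[(180,140,90,80),(340,300,90,80)]),("top",[(410,180,90,80),(175,160,90,80)])):
    rows.append(np.hstack([cv2.resize(ims[n][y:y+h,x:x+w],None,fx=4.4,fy=3.7*4.4/4.4,interpolation=cv2.INTER_CUBIC) if 0 else cv2.resize(ims[n][y:y+h,x:x+w],(396,296*396//396),interpolation=cv2.INTER_CUBIC) for x,y,w,h in boxes]))
cv2.imwrite("pics/crop0.png",np.clip(np.vstack(rows)*1.6,0,255).astype(np.uint8))
E
```

```text
scene [199 171  14  25 238] [205.3866 181.7101]
top [444 191  13  13 107] [449.6822 197.514 ]
knob mid [ 0.5394 -0.3171  0.0451]
```

View pics/crop0.png

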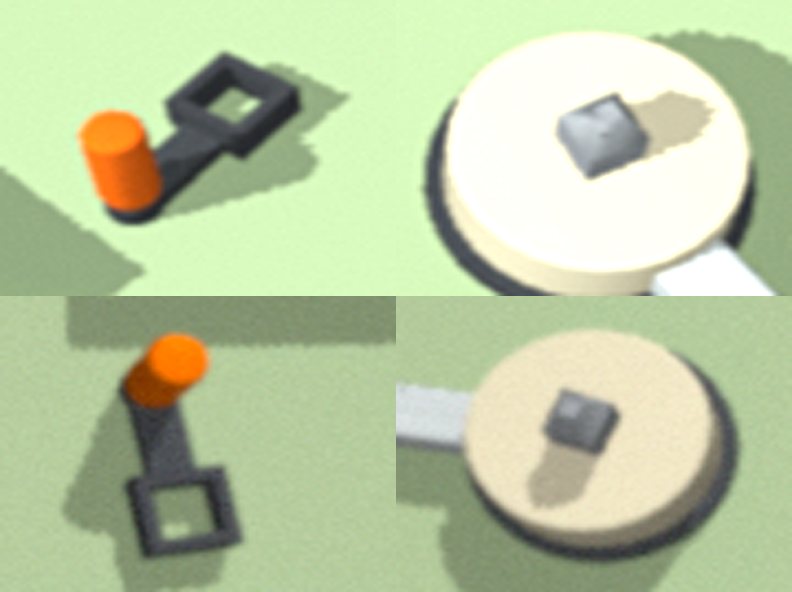

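The crops show the square hub, with its arm along the direction of the knob, and the square tapered shaft on its cream housing. Next I fit the housing circle and the hub, and enlarge the shaft.

```bash
python3 - <<'E'
from h import *
ims={n:cv2.imread(f"pics/{n}0.png") for n in("scene","top")}
# hub corners, top face, top view
hp=[(410+x/4.4,180+(y-296)/3.7) for x,y in[(128,483),(222,468),(240,540),(148,555)]]
P=np.array([plane("top",p,.02) for p in hp]); print(P[:,:2], "ctr",P.mean(0), "sides",np.linalg.norm(P-np.roll(P,1,0),axis=1))
ks=[410+178/4.4,180+(358-296)/3.7]; print("knobtop",plane("top",ks,.065), "scene",plane("scene",(180+114/4.4,140+128/3.7),.065))
for n,(x,y,w,h) in(("scene",(330,290,110,110)),("top",(180,155,80,90))):
    im=ims[n]; hsv=cv2.cvtColor(im,cv2.COLOR_BGR2HSV)
    m=cv2.inRange(hsv,(10,30,90),(28,120,255)); mm=np.zeros_like(m); mm[y:y+h,x:x+w]=m[y:y+h,x:x+w]
    s,c,b=blob(mm); ct=max(cv2.findContours(b.astype(np.uint8),0,1)[0],key=len)
    Q=np.array([plane(n,p[0],.045)[:2] for p in cv2.convexHull(ct)]).astype(np.float32)
    print(n,s,cv2.minEnclosingCircle(Q), cv2.fitEllipse(Q))
def crop(n,x,y,s=30,o=400): return cv2.resize(ims[n][y:y+s,x:x+s],(o,o),interpolation=cv2.INTER_CUBIC)
v=np.hstack([crop("scene",371,321),crop("top",202,179)])
cv2.imwrite("pics/shaft0.png",np.clip(v*1.5,0,255).astype(np.uint8))
E
```

```text
[[ 0.4814 -0.2993]
 [ 0.4884 -0.3421]
 [ 0.4496 -0.3471]
 [ 0.4428 -0.3055]] ctr [ 0.4656 -0.3235  0.02  ] sides [0.0391 0.0433 0.0391 0.0422]
knobtop [ 0.5367 -0.3154  0.065 ] scene [ 0.5349 -0.313   0.065 ]
scene [ 351  309   69   72 3509] ((0.561148464679718, 0.13222740590572357), 0.05997959524393082) ((0.5615407824516296, 0.13084134459495544), (0.10915397852659225, 0.12011310458183289), 113.2754135131836)
top [ 190  170   58   54 2213] ((0.5549315810203552, 0.12575286626815796), 0.05557264760136604) ((0.5547480583190918, 0.1259598433971405), (0.10815294831991196, 0.10983019322156906), 12.391833305358887)
```

View pics/shaft0.png

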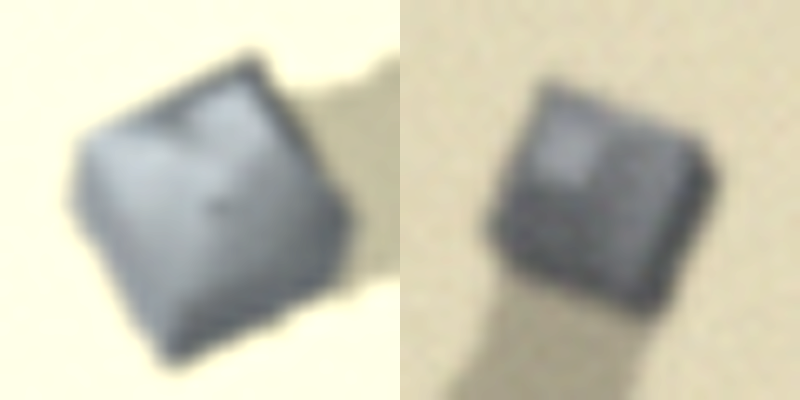

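```bash
python3 - <<'E'
from h import *
f=30/400
T=lambda x,y:(202-.5+(x-400+.5)*f,179-.5+(y+.5)*f); S=lambda x,y:(371-.5+x*f,321-.5+y*f)
print("tip",tri(S(232,115),T(566,152)),plane("top",T(566,152),.083),plane("scene",S(232,115),.083))
for n,L in(("top",[T(548,80),T(705,150),T(655,318),T(492,230)]),("scene",[S(255,50),S(350,215),S(175,365),S(75,150)])):
    for z in(.067,.045):
        P=np.array([plane(n,p,z)[:2] for p in L]); e=np.roll(P,-1,0)-P
        print(n,z,P.mean(0),np.linalg.norm(e,axis=1),np.degrees(np.arctan2(e[:,1],e[:,0]))%90)
E
```

```text
tip [0.5553 0.1274 0.0855] [0.5563 0.1273 0.083 ] [0.554  0.1274 0.083 ]
top 0.067 [0.5547 0.1255] [0.0251 0.0253 0.027  0.0231] [64.0315 74.4426 59.967  70.8243]
top 0.045 [0.561  0.1296] [0.0257 0.0259 0.0276 0.0236] [64.0315 74.4426 59.967  70.8243]
scene 0.067 [0.5569 0.1289] [0.0229 0.0282 0.0284 0.0252] [67.6985 82.7687 63.4403 72.0566]
scene 0.045 [0.5487 0.1248] [0.0235 0.0289 0.0291 0.0258] [67.6985 82.7687 63.4403 72.0566]
```

```bash
cat >>h.py <<'E'
from scipy.spatial.transform import Rotation as Ro
def plan(target,yaw=None,n=8,s=None):
    """rows in tool axes for a straight line to the target with tool-x yaw (deg), tool down"""
    s=s or bot.get_state(); r=Ro.from_quat(s['ee_rot']); p=np.array(s['position']); x=r.as_matrix()[:,0]
    y0=np.degrees(np.arctan2(x[1],x[0])); yaw=y0 if yaw is None else yaw
    dy=(yaw-y0+180)%360-180
    rt=lambda a:Ro.from_matrix([[np.cos(a),np.sin(a),0],[np.sin(a),-np.cos(a),0],[0,0,-1]])
    e=np.degrees((r.inv()*rt(np.radians(yaw))).as_rotvec()); d=np.array(target)-p
    print("pos",p,"yaw %.1f"%y0,"dy %.1f"%dy,"dist mm %.0f"%(1e3*np.linalg.norm(d)),"rotvec",e.round(1),"F",np.array(s['force']).round(1),"w %.4f t %.2f"%(s['gripper_width'],s['t']))
    for k in range(n):
        v=rt(np.radians(y0+dy*k/n)).inv().apply(d/n*1e3); print({"tx":round(v[0],1),"ty":round(v[1],1),"tz":round(v[2],1),"rz":round(-dy/n,2)})
E
python3 - <<'E'
from h import *
for p in[(142,175),(142,198),(118,160),(135,196)]: print("frame",plane("top",p,.155),plane("top",p,.0))
for p in[(403,300),(440,288)]: print("purple",plane("top",p,.065)[:2])
for p in[(351,253),(345,215)]: print("spare",plane("top",p,.03)[:2])
plan([.4656,-.3235,.2],8,24)
E
```

```text
frame [0.5662 0.2412 0.155 ] [0.6172 0.2931 0.    ]
frame [0.5245 0.2392 0.155 ] [0.5684 0.2908 0.    ]
frame [0.5956 0.2862 0.155 ] [ 0.6516  0.3459 -0.    ]
frame [0.5285 0.2518 0.155 ] [0.573  0.3056 0.    ]
purple [ 0.3456 -0.2144]
purple [ 0.3653 -0.2834]
spare [ 0.4402 -0.1255]
spare [ 0.5147 -0.1167]
pos [0.2835 0.5843 0.2385] yaw 154.1 dy -146.1 dist mm 927 rotvec [ -0.1   0.1 146.1] F [-0.2  0.3  0.6] w 0.0951 t 0.10
{'tx': np.float64(-23.3), 'ty': np.float64(-30.7), 'tz': np.float64(1.6), 'rz': np.float64(6.09)}
{'tx': np.float64(-26.5), 'ty': np.float64(-28.1), 'tz': np.float64(1.6), 'rz': np.float64(6.09)}
{'tx': np.float64(-29.3), 'ty': np.float64(-25.1), 'tz': np.float64(1.6), 'rz': np.float64(6.09)}
{'tx': np.float64(-31.8), 'ty': np.float64(-21.9), 'tz': np.float64(1.6), 'rz': np.float64(6.09)}
{'tx': np.float64(-33.9), 'ty': np.float64(-18.4), 'tz': np.float64(1.6), 'rz': np.float64(6.09)}
{'tx': np.float64(-35.7), 'ty': np.float64(-14.7), 'tz': np.float64(1.6), 'rz': np.float64(6.09)}
{'tx': np.float64(-37.0), 'ty': np.float64(-10.8), 'tz': np.float64(1.6), 'rz': np
[... 958 characters left out ...]
 'rz': np.float64(6.09)}
{'tx': np.float64(-24.4), 'ty': np.float64(29.9), 'tz': np.float64(1.6), 'rz': np.float64(6.09)}
{'tx': np.float64(-21.1), 'ty': np.float64(32.3), 'tz': np.float64(1.6), 'rz': np.float64(6.09)}
{'tx': np.float64(-17.6), 'ty': np.float64(34.3), 'tz': np.float64(1.6), 'rz': np.float64(6.09)}
{'tx': np.float64(-13.8), 'ty': np.float64(36.0), 'tz': np.float64(1.6), 'rz': np.float64(6.09)}
{'tx': np.float64(-9.9), 'ty': np.float64(37.3), 'tz': np.float64(1.6), 'rz': np.float64(6.09)}
{'tx': np.float64(-5.9), 'ty': np.float64(38.1), 'tz': np.float64(1.6), 'rz': np.float64(6.09)}
{'tx': np.float64(-1.8), 'ty': np.float64(38.5), 'tz': np.float64(1.6), 'rz': np.float64(6.09)}
```

Request:
send_rows([
  {"tx": -23, "ty": -31, "tz": 2, "rz": 6.1},
  {"tx": -26, "ty": -28, "tz": 2, "rz": 6.1},
  {"tx": -29, "ty": -25, "tz": 2, "rz": 6.1},
  {"tx": -32, "ty": -22, "tz": 2, "rz": 6.1},
  {"tx": -34, "ty": -18, "tz": 2, "rz": 6.1},
  {"tx": -36, "ty": -15, "tz": 2, "rz": 6.1},
  {"tx": -37, "ty": -11, "tz": 2, "rz": 6.1},
  {"tx": -38, "ty": -7, "tz": 2, "rz": 6.1},
], hand=-1)

```text
schema error: expected keys tx, ty, tz, rx, ry, rz
```

Request:
send_rows([
  {"tx": -38, "ty": -3, "tz": 2, "rz": 6.1},
  {"tx": -39, "ty": 1, "tz": 2, "rz": 6.1},
  {"tx": -38, "ty": 5, "tz": 2, "rz": 6.1},
  {"tx": -37, "ty": 9, "tz": 2, "rz": 6.1},
  {"tx": -36, "ty": 13, "tz": 2, "rz": 6.1},
  {"tx": -35, "ty": 17, "tz": 2, "rz": 6.1},
  {"tx": -33, "ty": 21, "tz": 2, "rz": 6.1},
  {"tx": -30, "ty": 24, "tz": 2, "rz": 6.1},
])

```text
schema error: expected keys tx, ty, tz, rx, ry, rz
```

```bash
python3 -c "
from h import *
plan([.4656,-.3235,.15],8,8)"
```

```text
pos [0.2835 0.5843 0.2385] yaw 154.1 dy -146.1 dist mm 930 rotvec [ -0.1   0.1 146.1] F [-0.2  0.3  0.6] w 0.0951 t 0.10
{'tx': np.float64(-70.0), 'ty': np.float64(-92.2), 'tz': np.float64(11.1), 'rz': np.float64(18.26)}
{'tx': np.float64(-95.4), 'ty': np.float64(-65.6), 'tz': np.float64(11.1), 'rz': np.float64(18.26)}
{'tx': np.float64(-111.1), 'ty': np.float64(-32.4), 'tz': np.float64(11.1), 'rz': np.float64(18.26)}
{'tx': np.float64(-115.7), 'ty': np.float64(4.1), 'tz': np.float64(11.1), 'rz': np.float64(18.26)}
{'tx': np.float64(-108.6), 'ty': np.float64(40.1), 'tz': np.float64(11.1), 'rz': np.float64(18.26)}
{'tx': np.float64(-90.5), 'ty': np.float64(72.1), 'tz': np.float64(11.1), 'rz': np.float64(18.26)}
{'tx': np.float64(-63.4), 'ty': np.float64(96.9), 'tz': np.float64(11.1), 'rz': np.float64(18.26)}
{'tx': np.float64(-29.8), 'ty': np.float64(111.8), 'tz': np.float64(11.1), 'rz': np.float64(18.26)}
```

All six keys are required in each row, so I'm sending the move again.

Request:
send_rows([
  {"tx": -23, "ty": -31, "tz": 2, "rx": 0, "ry": 0, "rz": 6.1},
  {"tx": -26, "ty": -28, "tz": 2, "rx": 0, "ry": 0, "rz": 6.1},
  {"tx": -29, "ty": -25, "tz": 2, "rx": 0, "ry": 0, "rz": 6.1},
  {"tx": -32, "ty": -22, "tz": 2, "rx": 0, "ry": 0, "rz": 6.1},
  {"tx": -34, "ty": -18, "tz": 2, "rx": 0, "ry": 0, "rz": 6.1},
  {"tx": -36, "ty": -15, "tz": 2, "rx": 0, "ry": 0, "rz": 6.1},
  {"tx": -37, "ty": -11, "tz": 2, "rx": 0, "ry": 0, "rz": 6.1},
  {"tx": -38, "ty": -7, "tz": 2, "rx": 0, "ry": 0, "rz": 6.1},
], hand=-1)

```text
t: 0.9
position: [0.3377, 0.2722, 0.2172]
ee_rot: [0.617, 0.787, -0.005, -0.0]
force: [0.5, 0.0, -0.3]
gripper_width: 0.0953
```

Request:
send_rows([
  {"tx": -38, "ty": -3, "tz": 2, "rx": 0, "ry": 0, "rz": 6.1},
  {"tx": -39, "ty": 1, "tz": 2, "rx": 0, "ry": 0, "rz": 6.1},
  {"tx": -38, "ty": 5, "tz": 2, "rx": 0, "ry": 0, "rz": 6.1},
  {"tx": -37, "ty": 9, "tz": 2, "rx": 0, "ry": 0, "rz": 6.1},
  {"tx": -36, "ty": 13, "tz": 2, "rx": 0, "ry": 0, "rz": 6.1},
  {"tx": -35, "ty": 17, "tz": 2, "rx": 0, "ry": 0, "rz": 6.1},
  {"tx": -33, "ty": 21, "tz": 2, "rx": 0, "ry": 0, "rz": 6.1},
  {"tx": -30, "ty": 24, "tz": 2, "rx": 0, "ry": 0, "rz": 6.1},
])

```text
t: 1.7
position: [0.3803, -0.0452, 0.1999]
ee_rot: [0.895, 0.447, -0.004, 0.002]
force: [0.5, 0.3, 0.4]
gripper_width: 0.0948
```

```bash
sed -i 's/print({"tx":round(v\[0\],1).*/print("tx %.1f ty %.1f tz %.1f rz %.2f"%(*v,-dy\/n))/' h.py; python3 -c "
from h import *
plan([.4656,-.3235,.15],8,8)"
```

```text
pos [ 0.3803 -0.0452  0.1999] yaw 53.1 dy -45.1 dist mm 295 rotvec [ 0.2  0.5 45.1] F [0.5 0.3 0.4] w 0.0948 t 1.70
tx -21.4 ty 29.4 tz 6.2 rz 5.63
tx -18.4 ty 31.4 tz 6.2 rz 5.63
tx -15.2 ty 33.0 tz 6.2 rz 5.63
tx -11.9 ty 34.4 tz 6.2 rz 5.63
tx -8.5 ty 35.4 tz 6.2 rz 5.63
tx -5.0 ty 36.0 tz 6.2 rz 5.63
tx -1.4 ty 36.4 tz 6.2 rz 5.63
tx 2.2 ty 36.3 tz 6.2 rz 5.63
```

Request:
send_rows([
  {"tx": -23, "ty": 31, "tz": 6, "rx": 0, "ry": 0, "rz": 6},
  {"tx": -20, "ty": 33, "tz": 6, "rx": 0, "ry": 0, "rz": 6},
  {"tx": -16, "ty": 35, "tz": 6, "rx": 0, "ry": 0, "rz": 6},
  {"tx": -13, "ty": 36, "tz": 6, "rx": 0, "ry": 0, "rz": 6},
  {"tx": -9, "ty": 38, "tz": 6, "rx": 0, "ry": 0, "rz": 6},
  {"tx": -5, "ty": 38, "tz": 6, "rx": 0, "ry": 0, "rz": 6},
  {"tx": -1, "ty": 38, "tz": 6, "rx": 0, "ry": 0, "rz": 6},
  {"tx": 2, "ty": 30, "tz": 6, "rx": 0, "ry": 0, "rz": 5},
])

```text
t: 2.5
position: [0.4551, -0.3487, 0.1497]
ee_rot: [0.999, 0.032, -0.002, 0.003]
force: [-0.0, -0.5, 0.0]
gripper_width: 0.0948
```

```bash
python3 -c "
from h import *
plan([.4656,-.3235,.028],8,8)
for n in C: cv2.imwrite('pics/%s1.png'%n,bot.grab_frame(n))
"
```

```text
pos [ 0.4551 -0.3487  0.1497] yaw 3.7 dy 4.3 dist mm 125 rotvec [ 0.3  0.3 -4.3] F [-0.  -0.5  0. ] w 0.0948 t 2.50
tx 1.5 ty -3.1 tz 15.2 rz -0.53
tx 1.5 ty -3.0 tz 15.2 rz -0.53
tx 1.6 ty -3.0 tz 15.2 rz -0.53
tx 1.6 ty -3.0 tz 15.2 rz -0.53
tx 1.6 ty -3.0 tz 15.2 rz -0.53
tx 1.7 ty -3.0 tz 15.2 rz -0.53
tx 1.7 ty -3.0 tz 15.2 rz -0.53
tx 1.7 ty -3.0 tz 15.2 rz -0.53
```

Lateral correction first, then part of the descent.

Request:
send_rows([
  {"tx": 6, "ty": -12, "tz": 0, "rx": 0.1, "ry": 0.1, "rz": -2.2},
  {"tx": 6, "ty": -12, "tz": 0, "rx": 0.1, "ry": 0.1, "rz": -2.2},
  {"tx": 0, "ty": 0, "tz": 15, "rx": 0, "ry": 0, "rz": 0},
  {"tx": 0, "ty": 0, "tz": 15, "rx": 0, "ry": 0, "rz": 0},
  {"tx": 0, "ty": 0, "tz": 15, "rx": 0, "ry": 0, "rz": 0},
  {"tx": 0, "ty": 0, "tz": 15, "rx": 0, "ry": 0, "rz": 0},
  {"tx": 0, "ty": 0, "tz": 10, "rx": 0, "ry": 0, "rz": 0},
  {"tx": 0, "ty": 0, "tz": 0, "rx": 0, "ry": 0, "rz": 0},
])

```text
t: 3.4
position: [0.4632, -0.3163, 0.0703]
ee_rot: [0.997, 0.078, -0.003, -0.002]
force: [-0.1, 0.1, -1.0]
gripper_width: 0.095
```

```bash
python3 -c "
from h import *
plan([.4656,-.3235,.028],8,4)
for n in C: cv2.imwrite('pics/%s2.png'%n,bot.grab_frame(n))
a=cv2.imread('pics/scene2.png')[100:250,130:330];b=cv2.imread('pics/top2.png')[170:320,380:580]
cv2.imwrite('pics/c2.png',np.vstack([cv2.resize(i,(400,300),interpolation=2) for i in(a,b)]))
"
```

```text
pos [ 0.4632 -0.3163  0.0703] yaw 9.0 dy -1.0 dist mm 43 rotvec [-0.2  0.3  1. ] F [-0.1  0.1 -1. ] w 0.0950 t 3.40
tx 0.3 ty 1.9 tz 10.6 rz 0.24
tx 0.3 ty 1.9 tz 10.6 rz 0.24
tx 0.3 ty 1.9 tz 10.6 rz 0.24
tx 0.3 ty 1.9 tz 10.6 rz 0.24
```

View pics/c2.png

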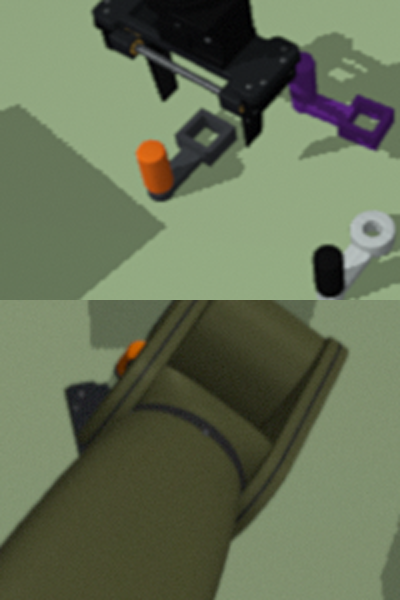

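The scene crop (top) shows the jaws straddling the hub, which is at crop (205,135). The purple crank is beside them and clear. I descend now.

Request:
send_rows([
  {"tx": 1, "ty": 7, "tz": 0, "rx": 0, "ry": 0, "rz": 1},
  {"tx": 0, "ty": 0, "tz": 12, "rx": 0, "ry": 0, "rz": 0},
  {"tx": 0, "ty": 0, "tz": 12, "rx": 0, "ry": 0, "rz": 0},
  {"tx": 0, "ty": 0, "tz": 10, "rx": 0, "ry": 0, "rz": 0},
  {"tx": 0, "ty": 0, "tz": 5, "rx": 0, "ry": 0, "rz": 0},
  {"tx": 0, "ty": 0, "tz": 0, "rx": 0, "ry": 0, "rz": 0},
  {"tx": 0, "ty": 0, "tz": 0, "rx": 0, "ry": 0, "rz": 0},
  {"tx": 0, "ty": 0, "tz": 0, "rx": 0, "ry": 0, "rz": 0},
])

```text
t: 4.3
position: [0.4674, -0.3262, 0.0316]
ee_rot: [0.998, 0.068, -0.001, 0.001]
force: [0.1, -0.6, -0.1]
gripper_width: 0.0948
```

```bash
python3 -c "
from h import *
plan([.4656,-.3235,.028],8,1)"
```

```text
pos [ 0.4674 -0.3262  0.0316] yaw 7.8 dy 0.2 dist mm 5 rotvec [ 0.1  0.1 -0.2] F [ 0.1 -0.6 -0.1] w 0.0948 t 4.30
tx -1.5 ty -2.9 tz 3.6 rz -0.19
```

Request:
send_rows([
  {"tx": -1, "ty": -2, "tz": 3, "rx": 0, "ry": 0, "rz": 0},
  {"tx": 0, "ty": 0, "tz": 0, "rx": 0, "ry": 0, "rz": 0},
  {"tx": 0, "ty": 0, "tz": 0, "rx": 0, "ry": 0, "rz": 0},
  {"tx": 0, "ty": 0, "tz": 0, "rx": 0, "ry": 0, "rz": 0},
  {"tx": 0, "ty": 0, "tz": 0, "rx": 0, "ry": 0, "rz": 0},
  {"tx": 0, "ty": 0, "tz": 0, "rx": 0, "ry": 0, "rz": 0},
  {"tx": 0, "ty": 0, "tz": 0, "rx": 0, "ry": 0, "rz": 0},
  {"tx": 0, "ty": 0, "tz": 0, "rx": 0, "ry": 0, "rz": 0},
], hand=1, grip_force=30)

```text
t: 5.1
position: [0.467, -0.3248, 0.03]
ee_rot: [0.998, 0.068, 0.0, 0.002]
force: [0.0, 0.5, -0.5]
gripper_width: 0.0416
```

```bash
python3 -c "
from h import *
plan([.4656,-.3235,.028],8,1)"
```

```text
pos [ 0.467  -0.3248  0.03  ] yaw 7.8 dy 0.2 dist mm 3 rotvec [ 0.2 -0.  -0.2] F [ 0.   0.5 -0.5] w 0.0416 t 5.10
tx -1.2 ty -1.5 tz 2.0 rz -0.17
```

Holding the hub at a width of 41.6 mm, so I lift.

Request:
send_rows([
  {"tx": 0, "ty": 0, "tz": -10, "rx": 0, "ry": 0, "rz": 0},
  {"tx": 0, "ty": 0, "tz": -20, "rx": 0, "ry": 0, "rz": 0},
  {"tx": 0, "ty": 0, "tz": -28, "rx": 0, "ry": 0, "rz": 0},
  {"tx": 0, "ty": 0, "tz": -28, "rx": 0, "ry": 0, "rz": 0},
  {"tx": 0, "ty": 0, "tz": -28, "rx": 0, "ry": 0, "rz": 0},
  {"tx": 0, "ty": 0, "tz": -28, "rx": 0, "ry": 0, "rz": -2},
  {"tx": 0, "ty": -10, "tz": -20, "rx": 0, "ry": 0, "rz": -4},
  {"tx": 0, "ty": -20, "tz": -8, "rx": 0, "ry": 0, "rz": -5},
])

```text
t: 5.9
position: [0.4577, -0.2938, 0.206]
ee_rot: [0.986, 0.166, -0.003, -0.001]
force: [0.7, -0.0, -1.1]
gripper_width: 0.0417
```

```bash
python3 -c "
from h import *
plan([.5555,.127,.2],68,16)"
```

```text
pos [ 0.4577 -0.2938  0.206 ] yaw 19.1 dy 48.9 dist mm 432 rotvec [ -0.3   0.2 -48.9] F [ 0.7 -0.  -1.1] w 0.0417 t 5.90
tx 14.4 ty -22.9 tz 0.4 rz -3.06
tx 15.6 ty -22.1 tz 0.4 rz -3.06
tx 16.7 ty -21.2 tz 0.4 rz -3.06
tx 17.8 ty -20.3 tz 0.4 rz -3.06
tx 18.9 ty -19.3 tz 0.4 rz -3.06
tx 19.9 ty -18.3 tz 0.4 rz -3.06
tx 20.8 ty -17.2 tz 0.4 rz -3.06
tx 21.7 ty -16.0 tz 0.4 rz -3.06
tx 22.6 ty -14.9 tz 0.4 rz -3.06
tx 23.3 ty -13.6 tz 0.4 rz -3.06
tx 24.0 ty -12.4 tz 0.4 rz -3.06
tx 24.6 ty -11.1 tz 0.4 rz -3.06
tx 25.2 ty -9.7 tz 0.4 rz -3.06
tx 25.7 ty -8.4 tz 0.4 rz -3.06
tx 26.1 ty -7.0 tz 0.4 rz -3.06
tx 26.4 ty -5.6 tz 0.4 rz -3.06
```

Request:
send_rows([
  {"tx": 14, "ty": -23, "tz": 0, "rx": 0, "ry": 0, "rz": -3},
  {"tx": 16, "ty": -22, "tz": 0, "rx": 0, "ry": 0, "rz": -3},
  {"tx": 17, "ty": -21, "tz": 0, "rx": 0, "ry": 0, "rz": -3},
  {"tx": 18, "ty": -20, "tz": 0, "rx": 0, "ry": 0, "rz": -3},
  {"tx": 19, "ty": -19, "tz": 0, "rx": 0, "ry": 0, "rz": -3},
  {"tx": 20, "ty": -18, "tz": 0, "rx": 0, "ry": 0, "rz": -3},
  {"tx": 21, "ty": -17, "tz": 0, "rx": 0, "ry": 0, "rz": -3},
  {"tx": 22, "ty": -16, "tz": 0, "rx": 0, "ry": 0, "rz": -3},
])

```text
t: 6.7
position: [0.5069, -0.0772, 0.2129]
ee_rot: [0.928, 0.374, -0.001, 0.001]
force: [0.2, 0.3, -1.7]
gripper_width: 0.0419
```

Request:
send_rows([
  {"tx": 22, "ty": -15, "tz": 0, "rx": 0, "ry": 0, "rz": -3},
  {"tx": 23, "ty": -14, "tz": 0, "rx": 0, "ry": 0, "rz": -3},
  {"tx": 24, "ty": -12, "tz": 0, "rx": 0, "ry": 0, "rz": -3},
  {"tx": 24, "ty": -11, "tz": 0, "rx": 0, "ry": 0, "rz": -3},
  {"tx": 25, "ty": -10, "tz": 0, "rx": 0, "ry": 0, "rz": -3},
  {"tx": 25, "ty": -8, "tz": 0, "rx": 0, "ry": 0, "rz": -3},
  {"tx": 20, "ty": -6, "tz": 0, "rx": 0, "ry": 0, "rz": -2},
  {"tx": 0, "ty": 0, "tz": 0, "rx": 0, "ry": 0, "rz": 0},
])

```text
t: 7.5
position: [0.5432, 0.1101, 0.2153]
ee_rot: [0.843, 0.537, -0.001, 0.001]
force: [-0.2, -0.5, -1.7]
gripper_width: 0.0419
```

```bash
python3 -c "
from h import *
plan([.5555,.127,.125],68,8)"
```

```text
pos [0.5432 0.1101 0.2153] yaw 65.0 dy 3.0 dist mm 93 rotvec [ 0.1  0.2 -3. ] F [-0.2 -0.5 -1.7] w 0.0419 t 7.50
tx 2.6 ty 0.5 tz 11.3 rz -0.37
tx 2.6 ty 0.5 tz 11.3 rz -0.37
tx 2.6 ty 0.5 tz 11.3 rz -0.37
tx 2.6 ty 0.6 tz 11.3 rz -0.37
tx 2.6 ty 0.6 tz 11.3 rz -0.37
tx 2.6 ty 0.6 tz 11.3 rz -0.37
tx 2.5 ty 0.6 tz 11.3 rz -0.37
tx 2.5 ty 0.6 tz 11.3 rz -0.37
```

Request:
send_rows([
  {"tx": 7, "ty": 1, "tz": 10, "rx": 0, "ry": 0, "rz": -1.5},
  {"tx": 7, "ty": 2, "tz": 14, "rx": 0, "ry": 0, "rz": -1.5},
  {"tx": 6, "ty": 1, "tz": 14, "rx": 0, "ry": 0, "rz": 0},
  {"tx": 0, "ty": 0, "tz": 14, "rx": 0, "ry": 0, "rz": 0},
  {"tx": 0, "ty": 0, "tz": 14, "rx": 0, "ry": 0, "rz": 0},
  {"tx": 0, "ty": 0, "tz": 12, "rx": 0, "ry": 0, "rz": 0},
  {"tx": 0, "ty": 0, "tz": 0, "rx": 0, "ry": 0, "rz": 0},
  {"tx": 0, "ty": 0, "tz": 0, "rx": 0, "ry": 0, "rz": 0},
])

```text
t: 8.3
position: [0.5532, 0.1243, 0.1273]
ee_rot: [0.829, 0.559, -0.004, 0.0]
force: [0.5, -0.8, -1.5]
gripper_width: 0.0419
```

```bash
python3 -c "
from h import *
plan([.5555,.127,.125],68,1)
q={}
for n in C:
  im=bot.grab_frame(n); cv2.imwrite('pics/%s3.png'%n,im); s,c,m=blob(orange(im)); print(n,s,c); q[n]=c
print(tri(q['scene'],q['top']))
a=cv2.imread('pics/scene3.png')[260:400,310:450];b=cv2.imread('pics/top3.png')[120:260,150:290]
cv2.imwrite('pics/c3.png',np.hstack([cv2.resize(i,(400,400),interpolation=2) for i in(a,b)]))
"
```

```text
pos [0.5532 0.1243 0.1273] yaw 68.0 dy -0.0 dist mm 4 rotvec [-0.2  0.4  0. ] F [ 0.5 -0.8 -1.5] w 0.0419 t 8.30
tx 3.4 ty 1.1 tz 2.3 rz 0.02
scene [405 342  22  28 469] [415.2623 354.887 ]Traceback (most recent call last):
  File "<string>", line 6, in <module>
    im=bot.grab_frame(n); cv2.imwrite('pics/%s3.png'%n,im); s,c,m=blob(orange(im)); print(n,s,c); q[n]=c
                                                                  ~~~~^^^^^^^^^^^^
  File "h.py", line 20, in blob
    k,l,s,c=cv2.connectedComponentsWithStats(m); i=1+np.argmax(s[1:,4]); return s[i],c[i],l==i
                                                     ~~~~~~~~~^^^^^^^^^
    return _wrapfunc(a, 'argmax', axis=axis, out=out, **kwds)
    return bound(*args, **kwds)
ValueError: attempt to get argmax of an empty sequence
```

```bash
python3 -c "
from h import *
print(plane('scene',(205.39,181.71),.045),plane('scene',(415.26,354.89),.0973+.045))
k=np.array([.5532,.1243])+.07*np.array([np.cos(np.radians(68)),np.sin(np.radians(68))]);print('expected knob if hub at TCP',k)
a=cv2.imread('pics/scene3.png')[270:400,340:470]
cv2.imwrite('pics/c3.png',cv2.resize(a,(520,520),interpolation=2))
"
```

```text
[ 0.5386 -0.3151  0.045 ] [0.5814 0.1916 0.1423]
expected knob if hub at TCP [0.5794 0.1892]
```

View pics/c3.png

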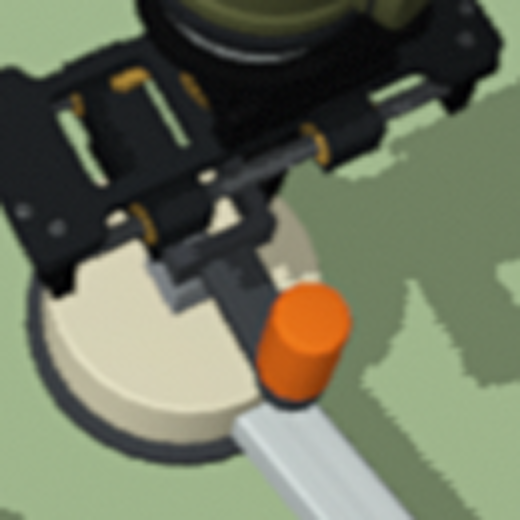

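The view shows the hub hole just short of the shaft (crop (215,265)), with the knob at crop (305,345) and the heading consistent. I shift 3 mm along tool x and descend in steps.

Request:
send_rows([
  {"tx": 3, "ty": 1, "tz": 0, "rx": 0, "ry": 0, "rz": 0},
  {"tx": 0, "ty": 0, "tz": 6, "rx": 0, "ry": 0, "rz": 0},
  {"tx": 0, "ty": 0, "tz": 6, "rx": 0, "ry": 0, "rz": 0},
  {"tx": 0, "ty": 0, "tz": 6, "rx": 0, "ry": 0, "rz": 0},
  {"tx": 0, "ty": 0, "tz": 6, "rx": 0, "ry": 0, "rz": 0},
  {"tx": 0, "ty": 0, "tz": 4, "rx": 0, "ry": 0, "rz": 0},
  {"tx": 0, "ty": 0, "tz": 0, "rx": 0, "ry": 0, "rz": 0},
  {"tx": 0, "ty": 0, "tz": 0, "rx": 0, "ry": 0, "rz": 0},
])

```text
t: 9.2
position: [0.557, 0.1271, 0.0997]
ee_rot: [0.829, 0.559, -0.002, 0.002]
force: [0.2, -0.4, -0.9]
gripper_width: 0.042
```

```bash
python3 -c "
from h import *
plan([.5555,.127,.075],68,1)"
```

```text
pos [0.557  0.1271 0.0997] yaw 68.0 dy -0.0 dist mm 25 rotvec [0.  0.3 0. ] F [ 0.2 -0.4 -0.9] w 0.0420 t 9.20
tx -0.6 ty -1.3 tz 24.7 rz 0.04
```

Request:
send_rows([
  {"tx": 0, "ty": -1, "tz": 3, "rx": 0, "ry": 0, "rz": 0},
  {"tx": 0, "ty": 0, "tz": 3, "rx": 0, "ry": 0, "rz": 0},
  {"tx": 0, "ty": 0, "tz": 3, "rx": 0, "ry": 0, "rz": 0},
  {"tx": 0, "ty": 0, "tz": 2, "rx": 0, "ry": 0, "rz": 0},
  {"tx": 0, "ty": 0, "tz": 2, "rx": 0, "ry": 0, "rz": 0},
  {"tx": 0, "ty": 0, "tz": 0, "rx": 0, "ry": 0, "rz": 0},
  {"tx": 0, "ty": 0, "tz": 0, "rx": 0, "ry": 0, "rz": 0},
  {"tx": 0, "ty": 0, "tz": 0, "rx": 0, "ry": 0, "rz": 0},
])

```text
t: 10.0
position: [0.5563, 0.1275, 0.0861]
ee_rot: [0.829, 0.559, -0.002, 0.002]
force: [0.7, 0.1, -1.6]
gripper_width: 0.0421
```

```bash
python3 -c "
from h import *
plan([.5555,.127,.075],68,1)
print(bot.get_state()['torque'])"
```

```text
pos [0.5563 0.1275 0.0861] yaw 68.0 dy -0.0 dist mm 11 rotvec [0.1 0.3 0. ] F [ 0.7  0.1 -1.6] w 0.0421 t 10.00
tx -0.7 ty -0.6 tz 11.1 rz 0.03
[-0.1303  0.0791  0.0085]
```

No contact force at 11 mm above the seat, so the hub is already around the shaft. I continue down.

Request:
send_rows([
  {"tx": 0, "ty": 0, "tz": 3, "rx": 0, "ry": 0, "rz": 0},
  {"tx": 0, "ty": 0, "tz": 3, "rx": 0, "ry": 0, "rz": 0},
  {"tx": 0, "ty": 0, "tz": 2, "rx": 0, "ry": 0, "rz": 0},
  {"tx": 0, "ty": 0, "tz": 1, "rx": 0, "ry": 0, "rz": 0},
  {"tx": 0, "ty": 0, "tz": 1, "rx": 0, "ry": 0, "rz": 0},
  {"tx": 0, "ty": 0, "tz": 0, "rx": 0, "ry": 0, "rz": 0},
  {"tx": 0, "ty": 0, "tz": 0, "rx": 0, "ry": 0, "rz": 0},
  {"tx": 0, "ty": 0, "tz": 0, "rx": 0, "ry": 0, "rz": 0},
])

```text
t: 10.8
position: [0.5565, 0.1274, 0.0754]
ee_rot: [0.829, 0.559, -0.001, 0.002]
force: [-1.0, 0.4, -0.9]
gripper_width: 0.0421
```

```bash
python3 -c "
from h import *
plan([.5555,.127,.075],68,1)"
```

```text
pos [0.5565 0.1274 0.0754] yaw 68.0 dy -0.0 dist mm 1 rotvec [0.1 0.3 0. ] F [-1.   0.4 -0.9] w 0.0421 t 10.80
tx -0.8 ty -0.7 tz 0.4 rz 0.03
```

Request:
send_rows([
  {"tx": 0, "ty": 0, "tz": 0, "rx": 0, "ry": 0, "rz": 0},
  {"tx": 0, "ty": 0, "tz": 0, "rx": 0, "ry": 0, "rz": 0},
  {"tx": 0, "ty": 0, "tz": 0, "rx": 0, "ry": 0, "rz": 0},
  {"tx": 0, "ty": 0, "tz": 0, "rx": 0, "ry": 0, "rz": 0},
  {"tx": 0, "ty": 0, "tz": -20, "rx": 0, "ry": 0, "rz": 0},
  {"tx": 0, "ty": 0, "tz": -30, "rx": 0, "ry": 0, "rz": 0},
  {"tx": 0, "ty": 0, "tz": -30, "rx": 0, "ry": 0, "rz": 0},
  {"tx": 0, "ty": 0, "tz": -20, "rx": 0, "ry": 0, "rz": 0},
], hand=-1)

```text
t: 11.6
position: [0.5547, 0.1277, 0.1757]
ee_rot: [0.829, 0.559, -0.004, 0.0]
force: [0.5, 0.3, -0.2]
gripper_width: 0.0944
```

```bash
python3 -c "
from h import *
plan([.583,.192,.165],90,4)
im=bot.grab_frame('scene');cv2.imwrite('pics/s4.png',im); s,c,m=blob(orange(im)); print(s,c,plane('scene',c,.09))
cv2.imwrite('pics/c4.png',cv2.resize(im[270:400,340:470],(520,520),interpolation=2))
"
```

```text
pos [0.5547 0.1277 0.1757] yaw 68.0 dy 22.0 dist mm 71 rotvec [ -0.3   0.4 -22. ] F [ 0.5  0.3 -0.2] w 0.0944 t 11.60
tx 17.6 ty 0.5 tz 2.7 rz -5.49
tx 17.4 ty 2.2 tz 2.7 rz -5.49
tx 17.1 ty 3.9 tz 2.7 rz -5.49
tx 16.7 ty 5.5 tz 2.7 rz -5.49
[401 357  21  27 423] [410.9645 369.8865] [0.5839 0.1942 0.09  ]
```

View pics/c4.png

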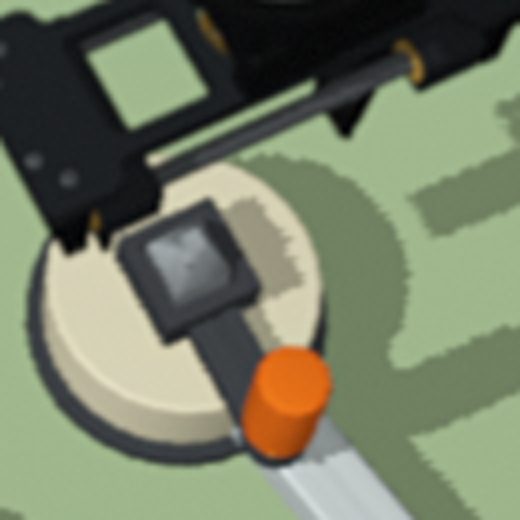

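The crank sits flat with the shaft tip showing through its hub, and the knob is at crop (285,400). Next I go above the knob.

Request:
send_rows([
  {"tx": 18, "ty": 0, "tz": 0, "rx": 0, "ry": 0, "rz": -5.5},
  {"tx": 18, "ty": 2, "tz": 0, "rx": 0, "ry": 0, "rz": -5.5},
  {"tx": 17, "ty": 4, "tz": 0, "rx": 0, "ry": 0, "rz": -5.5},
  {"tx": 17, "ty": 5, "tz": 0, "rx": 0, "ry": 0, "rz": -5.5},
  {"tx": 0, "ty": 0, "tz": 5, "rx": 0, "ry": 0, "rz": 0},
  {"tx": 0, "ty": 0, "tz": 5, "rx": 0, "ry": 0, "rz": 0},
  {"tx": 0, "ty": 0, "tz": 0, "rx": 0, "ry": 0, "rz": 0},
  {"tx": 0, "ty": 0, "tz": 0, "rx": 0, "ry": 0, "rz": 0},
])

```text
t: 12.45
position: [0.5844, 0.194, 0.1668]
ee_rot: [0.704, 0.71, -0.002, 0.002]
force: [-0.5, -0.5, 0.7]
gripper_width: 0.095
```

```bash
python3 -c "
from h import *
plan([.582,.193,.111],90,1)"
```

```text
pos [0.5844 0.194  0.1668] yaw 90.5 dy -0.5 dist mm 56 rotvec [0.  0.3 0.5] F [-0.5 -0.5  0.7] w 0.0950 t 12.45
tx -1.0 ty -2.4 tz 55.8 rz 0.50
```

Request:
send_rows([
  {"tx": -1, "ty": -2, "tz": 12, "rx": 0, "ry": 0, "rz": 0.5},
  {"tx": 0, "ty": 0, "tz": 14, "rx": 0, "ry": 0, "rz": 0},
  {"tx": 0, "ty": 0, "tz": 14, "rx": 0, "ry": 0, "rz": 0},
  {"tx": 0, "ty": 0, "tz": 10, "rx": 0, "ry": 0, "rz": 0},
  {"tx": 0, "ty": 0, "tz": 5, "rx": 0, "ry": 0, "rz": 0},
  {"tx": 0, "ty": 0, "tz": 0, "rx": 0, "ry": 0, "rz": 0},
  {"tx": 0, "ty": 0, "tz": 0, "rx": 0, "ry": 0, "rz": 0},
  {"tx": 0, "ty": 0, "tz": 0, "rx": 0, "ry": 0, "rz": 0},
])

```text
t: 13.25
position: [0.5809, 0.1907, 0.1051]
ee_rot: [0.709, 0.706, -0.003, 0.001]
force: [-0.4, 0.8, 1.4]
gripper_width: 0.0952
```

Request:
send_rows([
  {"tx": 0, "ty": 0, "tz": 0, "rx": 0, "ry": 0, "rz": 0},
  {"tx": 0, "ty": 0, "tz": 0, "rx": 0, "ry": 0, "rz": 0},
  {"tx": 0, "ty": 0, "tz": 0, "rx": 0, "ry": 0, "rz": 0},
  {"tx": 0, "ty": 0, "tz": 0, "rx": 0, "ry": 0, "rz": 0},
  {"tx": 0, "ty": 0, "tz": 0, "rx": 0, "ry": 0, "rz": 0},
  {"tx": 0, "ty": 0, "tz": 0, "rx": 0, "ry": 0, "rz": 0},
  {"tx": 0, "ty": 0, "tz": 0, "rx": 0, "ry": 0, "rz": 0},
  {"tx": 0, "ty": 0, "tz": 0, "rx": 0, "ry": 0, "rz": 0},
], hand=1, grip_force=15)

```text
t: 14.05
position: [0.5824, 0.1912, 0.1077]
ee_rot: [0.708, 0.706, -0.001, 0.003]
force: [0.8, 0.0, -1.2]
gripper_width: 0.0366
```

```bash
cat >>h.py <<'E'
def wind(step=12,n=8,c=(.5555,.127),R=.07,z=None,lead=0):
    """tool rows along the circle, clockwise; assumes tool yaw 90 (x=+Y, y=+X)"""
    s=bot.get_state(); p=np.array(s['position']); d=p[:2]-c; a=np.degrees(np.arctan2(d[1],d[0])); M=Ro.from_quat(s['ee_rot']).as_matrix()
    print("pos",p,"ang %.1f R %.4f"%(a,np.hypot(*d)),"F",np.array(s['force']).round(1),"w %.4f t %.2f"%(s['gripper_width'],s['t']),"xaxis",M[:,0],"zaxis",M[:,2])
    q=p.copy()
    for k in range(1,n+1):
        t=np.radians(a-step*k); g=np.array([c[0]+R*np.cos(t),c[1]+R*np.sin(t),p[2] if z is None else z]); v=M.T@(g-q)*1e3; q=g; print("tx %.1f ty %.1f tz %.1f"%tuple(v))
E
python3 -c "
from h import *
wind()"
```

```text
pos [0.5824 0.1912 0.1077] ang 67.3 R 0.0696 F [ 0.8  0.  -1.2] w 0.0366 t 14.05 xaxis [ 0.0038  1.     -0.0053] zaxis [ 0.002  -0.0053 -1.    ]
tx -6.6 ty 13.0 tz 0.1
tx -9.5 ty 11.1 tz 0.1
tx -11.6 ty 8.9 tz 0.1
tx -13.2 ty 6.3 tz 0.1
tx -14.2 ty 3.4 tz 0.1
tx -14.6 ty 0.4 tz 0.1
tx -14.4 ty -2.7 tz 0.1
tx -13.5 ty -5.6 tz 0.1
```

Request:
send_rows([
  {"tx": 0, "ty": 0, "tz": -3, "rx": 0, "ry": 0, "rz": 0},
  {"tx": 0, "ty": 0, "tz": 0, "rx": 0, "ry": 0, "rz": 0},
  {"tx": 0, "ty": 0, "tz": 0, "rx": 0, "ry": 0, "rz": 0},
  {"tx": -3, "ty": 6, "tz": 0, "rx": 0, "ry": 0, "rz": 0},
  {"tx": -4, "ty": 6, "tz": 0, "rx": 0, "ry": 0, "rz": 0},
  {"tx": -5, "ty": 6, "tz": 0, "rx": 0, "ry": 0, "rz": 0},
  {"tx": -5, "ty": 5, "tz": 0, "rx": 0, "ry": 0, "rz": 0},
  {"tx": 0, "ty": 0, "tz": 0, "rx": 0, "ry": 0, "rz": 0},
])

```text
t: 14.85
position: [0.6061, 0.1737, 0.1104]
ee_rot: [0.709, 0.706, -0.002, 0.001]
force: [-0.3, 1.3, 0.3]
gripper_width: 0.0276
```

```bash
python3 -c "
from h import *
wind()"
```

```text
pos [0.6061 0.1737 0.1104] ang 42.7 R 0.0689 F [-0.3  1.3  0.3] w 0.0276 t 14.85 xaxis [ 0.0043  1.     -0.003 ] zaxis [-0.0016 -0.003  -1.    ]
tx -10.9 ty 9.6 tz 0.0
tx -13.3 ty 6.2 tz 0.0
tx -14.3 ty 3.3 tz 0.0
tx -14.6 ty 0.2 tz 0.0
tx -14.4 ty -2.8 tz 0.0
tx -13.5 ty -5.7 tz 0.0
tx -12.0 ty -8.4 tz 0.0
tx -10.0 ty -10.7 tz 0.0
```

Request:
send_rows([
  {"tx": -11, "ty": 10, "tz": 0, "rx": 0, "ry": 0, "rz": 0},
  {"tx": -13, "ty": 6, "tz": 0, "rx": 0, "ry": 0, "rz": 0},
  {"tx": -14, "ty": 3, "tz": 0, "rx": 0, "ry": 0, "rz": 0},
  {"tx": -15, "ty": 0, "tz": 0, "rx": 0, "ry": 0, "rz": 0},
  {"tx": -14, "ty": -3, "tz": 0, "rx": 0, "ry": 0, "rz": 0},
  {"tx": -13, "ty": -6, "tz": 0, "rx": 0, "ry": 0, "rz": 0},
  {"tx": -12, "ty": -8, "tz": 0, "rx": 0, "ry": 0, "rz": 0},
  {"tx": -10, "ty": -11, "tz": 0, "rx": 0, "ry": 0, "rz": 0},
])

```text
t: 15.65
position: [0.597, 0.067, 0.1104]
ee_rot: [0.709, 0.705, 0.001, -0.0]
force: [1.2, 6.6, 0.1]
gripper_width: 0.0279
```

```bash
python3 -c "
from h import *
wind(15,z=.11)"
```

```text
pos [0.597  0.067  0.1104] ang -55.3 R 0.0729 F [1.2 6.6 0.1] w 0.0279 t 15.65 xaxis [0.0048 1.     0.0024] zaxis [ 0.0013  0.0024 -1.    ]
tx -6.0 ty -17.9 tz 0.3
tx -3.9 ty -17.8 tz -0.0
tx 0.8 ty -18.3 tz -0.0
tx 5.5 ty -17.4 tz -0.0
tx 9.8 ty -15.4 tz 0.0
tx 13.5 ty -12.3 tz 0.0
tx 16.2 ty -8.4 tz 0.0
tx 17.8 ty -3.9 tz 0.0
```

Request:
send_rows([
  {"tx": -5, "ty": -18, "tz": 0, "rx": 0, "ry": 0, "rz": 0},
  {"tx": -3, "ty": -18, "tz": 0, "rx": 0, "ry": 0, "rz": 0},
  {"tx": 1, "ty": -18, "tz": 0, "rx": 0, "ry": 0, "rz": 0},
  {"tx": 5, "ty": -17, "tz": 0, "rx": 0, "ry": 0, "rz": 0},
  {"tx": 10, "ty": -15, "tz": 0, "rx": 0, "ry": 0, "rz": 0},
  {"tx": 13, "ty": -12, "tz": 0, "rx": 0, "ry": 0, "rz": 0},
  {"tx": 16, "ty": -8, "tz": 0, "rx": 0, "ry": 0, "rz": 0},
  {"tx": 18, "ty": -4, "tz": 0, "rx": 0, "ry": 0, "rz": 0},
])

```text
t: 16.45
position: [0.4858, 0.1136, 0.1106]
ee_rot: [0.711, 0.703, 0.009, 0.011]
force: [6.9, -4.0, -3.9]
gripper_width: 0.0279
```

```bash
python3 -c "
from h import *
wind(15,z=.11)"
```

```text
pos [0.4858 0.1136 0.1106] ang -169.1 R 0.0710 F [ 6.9 -4.  -3.9] w 0.0279 t 16.45 xaxis [ 0.0123  0.9999 -0.0035] zaxis [ 0.0287 -0.0039 -0.9996]
tx 18.4 ty -0.4 tz 0.5
tx 17.9 ty 3.5 tz 0.0
tx 16.4 ty 8.0 tz 0.2
tx 13.8 ty 12.0 tz 0.3
tx 10.2 ty 15.1 tz 0.4
tx 6.0 ty 17.3 tz 0.5
tx 1.3 ty 18.2 tz 0.5
tx -3.5 ty 17.9 tz 0.5
```

Request:
send_rows([
  {"tx": 18, "ty": 0, "tz": 0, "rx": 0.4, "ry": 0, "rz": 0},
  {"tx": 18, "ty": 4, "tz": 0, "rx": 0.4, "ry": 0, "rz": 0},
  {"tx": 16, "ty": 8, "tz": 0, "rx": 0.4, "ry": 0, "rz": 0},
  {"tx": 14, "ty": 12, "tz": 0, "rx": 0.4, "ry": 0, "rz": 0},
  {"tx": 10, "ty": 15, "tz": 0, "rx": 0, "ry": 0, "rz": 0},
  {"tx": 6, "ty": 17, "tz": 0, "rx": 0, "ry": 0, "rz": 0},
  {"tx": 1, "ty": 18, "tz": 0, "rx": 0, "ry": 0, "rz": 0},
  {"tx": -4, "ty": 18, "tz": 0, "rx": 0, "ry": 0, "rz": 0},
])

```text
t: 17.25
position: [0.5588, 0.1912, 0.1113]
ee_rot: [0.711, 0.703, -0.018, -0.014]
force: [-6.1, 18.3, 4.3]
gripper_width: 0.0281
```

```bash
python3 -c "
from h import *
wind(15,z=.11); plan([.5,.1,.11],90,1)"
```

```text
pos [0.5588 0.1912 0.1113] ang 87.1 R 0.0642 F [-6.1 18.3  4.3] w 0.0281 t 17.25 xaxis [ 0.0113  0.9999 -0.0068] zaxis [-0.0454 -0.0062 -0.999 ]
tx 2.7 ty 18.3 tz 0.4
tx -7.7 ty 16.6 tz -0.7
tx -11.7 ty 14.0 tz -0.6
tx -14.9 ty 10.5 tz -0.4
tx -17.1 ty 6.3 tz -0.2
tx -18.2 ty 1.7 tz 0.0
tx -18.0 ty -3.1 tz 0.3
tx -16.6 ty -7.6 tz 0.5
pos [0.5588 0.1912 0.1113] yaw 89.4 dy 0.6 dist mm 108 rotvec [-2.6  0.4 -0.7] F [-6.1 18.3  4.3] w 0.0281 t 17.25
tx -91.8 ty -57.7 tz 1.3 rz -0.65
```

Request:
send_rows([
  {"tx": 4, "ty": 8, "tz": 0, "rx": -0.6, "ry": 0, "rz": 0},
  {"tx": 0, "ty": 13, "tz": 0, "rx": -0.6, "ry": 0, "rz": 0},
  {"tx": -3, "ty": 15, "tz": 0, "rx": -0.6, "ry": 0, "rz": 0},
  {"tx": -6, "ty": 14, "tz": 0, "rx": -0.5, "ry": 0, "rz": 0},
  {"tx": -9, "ty": 12, "tz": 0, "rx": 0, "ry": 0, "rz": 0},
  {"tx": -11, "ty": 10, "tz": 0, "rx": 0, "ry": 0, "rz": 0},
  {"tx": -13, "ty": 7, "tz": 0, "rx": 0, "ry": 0, "rz": 0},
  {"tx": -14, "ty": 4, "tz": 0, "rx": 0, "ry": 0, "rz": 0},
])

```text
t: 18.05
position: [0.6266, 0.1332, 0.1103]
ee_rot: [0.71, 0.704, -0.019, -0.01]
force: [0.0, 5.1, -3.0]
gripper_width: 0.0271
```

```bash
python3 -c "
from h import *
wind(12,z=.11); plan([.5,.1,.11],90,1)"
```

```text
pos [0.6266 0.1332 0.1103] ang 5.0 R 0.0714 F [ 0.   5.1 -3. ] w 0.0271 t 18.05 xaxis [ 0.0074  0.9999 -0.0124] zaxis [-0.0418 -0.012  -0.9991]
tx -14.8 ty -1.5 tz 0.5
tx -14.3 ty -3.2 tz 0.3
tx -13.3 ty -6.1 tz 0.4
tx -11.7 ty -8.7 tz 0.5
tx -9.7 ty -11.0 tz 0.6
tx -7.2 ty -12.7 tz 0.6
tx -4.4 ty -13.9 tz 0.6
tx -1.4 ty -14.6 tz 0.6
pos [0.6266 0.1332 0.1103] yaw 89.6 dy 0.4 dist mm 131 rotvec [-2.4  0.7 -0.4] F [ 0.   5.1 -3. ] w 0.0271 t 18.05
tx -34.1 ty -126.4 tz 0.3 rz -0.42
```

Request:
send_rows([
  {"tx": -15, "ty": -1, "tz": 0, "rx": -0.6, "ry": 0.2, "rz": 0},
  {"tx": -14, "ty": -3, "tz": 0, "rx": -0.6, "ry": 0.2, "rz": 0},
  {"tx": -13, "ty": -6, "tz": 0, "rx": -0.6, "ry": 0.2, "rz": 0},
  {"tx": -12, "ty": -9, "tz": 0, "rx": -0.6, "ry": 0, "rz": 0},
  {"tx": -10, "ty": -11, "tz": 0, "rx": 0, "ry": 0, "rz": 0},
  {"tx": -7, "ty": -13, "tz": 0, "rx": 0, "ry": 0, "rz": 0},
  {"tx": -4, "ty": -14, "tz": 0, "rx": 0, "ry": 0, "rz": 0},
  {"tx": -1, "ty": -14, "tz": 0, "rx": 0, "ry": 0, "rz": 0},
])

```text
t: 18.85
position: [0.5508, 0.0508, 0.11]
ee_rot: [0.712, 0.703, 0.006, 0.003]
force: [6.0, 8.7, -3.7]
gripper_width: 0.0278
```

```bash
python3 -c "
from h import *
wind(12,z=.11); plan([.5,.1,.11],90,1)"
```

```text
pos [0.5508 0.0508 0.11  ] ang -93.5 R 0.0763 F [ 6.   8.7 -3.7] w 0.0278 t 18.85 xaxis [0.0127 0.9999 0.0036] zaxis [ 0.0125  0.0035 -0.9999]
tx 8.6 ty -14.2 tz -0.1
tx 5.2 ty -13.7 tz -0.2
tx 7.9 ty -12.3 tz -0.1
tx 10.3 ty -10.4 tz -0.1
tx 12.2 ty -8.0 tz -0.1
tx 13.6 ty -5.3 tz -0.0
tx 14.4 ty -2.3 tz 0.0
tx 14.6 ty 0.7 tz 0.1
pos [0.5508 0.0508 0.11  ] yaw 89.3 dy 0.7 dist mm 71 rotvec [ 0.7 -0.2 -0.7] F [ 6.   8.7 -3.7] w 0.0278 t 18.85
tx 48.6 ty -51.5 tz 0.0 rz -0.73
```

Request:
send_rows([
  {"tx": 5, "ty": -14, "tz": 0, "rx": 0.3, "ry": 0, "rz": 0},
  {"tx": 6, "ty": -14, "tz": 0, "rx": 0.3, "ry": 0, "rz": 0},
  {"tx": 8, "ty": -12, "tz": 0, "rx": 0, "ry": 0, "rz": 0},
  {"tx": 10, "ty": -10, "tz": 0, "rx": 0, "ry": 0, "rz": 0},
  {"tx": 12, "ty": -8, "tz": 0, "rx": 0, "ry": 0, "rz": 0},
  {"tx": 14, "ty": -5, "tz": 0, "rx": 0, "ry": 0, "rz": 0},
  {"tx": 15, "ty": -2, "tz": 0, "rx": 0, "ry": 0, "rz": 0},
  {"tx": 15, "ty": 1, "tz": 0, "rx": 0, "ry": 0, "rz": 0},
])

```text
t: 19.65
position: [0.4852, 0.1317, 0.1101]
ee_rot: [0.713, 0.701, 0.007, 0.01]
force: [5.3, -3.0, -3.5]
gripper_width: 0.0278
```

```bash
python3 -c "
from h import *
wind(12,z=.11); plan([.5,.1,.11],90,1)"
```

```text
pos [0.4852 0.1317 0.1101] ang 176.2 R 0.0705 F [ 5.3 -3.  -3.5] w 0.0278 t 19.65 xaxis [ 0.0166  0.9999 -0.0041] zaxis [ 0.0252 -0.0045 -0.9997]
tx 14.4 ty 2.7 tz 0.1
tx 13.7 ty 5.2 tz 0.1
tx 12.3 ty 7.9 tz 0.2
tx 10.4 ty 10.3 tz 0.2
tx 8.0 ty 12.3 tz 0.3
tx 5.3 ty 13.6 tz 0.3
tx 2.3 ty 14.4 tz 0.4
tx -0.7 ty 14.6 tz 0.4
pos [0.4852 0.1317 0.1101] yaw 89.1 dy 0.9 dist mm 35 rotvec [ 1.4  0.2 -0.9] F [ 5.3 -3.  -3.5] w 0.0278 t 19.65
tx -31.5 ty 15.3 tz 0.1 rz -0.95
```

Request:
send_rows([
  {"tx": 15, "ty": 3, "tz": 0, "rx": 0, "ry": 0, "rz": 0},
  {"tx": 15, "ty": 5, "tz": 0, "rx": 0, "ry": 0, "rz": 0},
  {"tx": 13, "ty": 8, "tz": 0, "rx": 0, "ry": 0, "rz": 0},
  {"tx": 12, "ty": 10, "tz": 0, "rx": 0, "ry": 0, "rz": 0},
  {"tx": 9, "ty": 12, "tz": 0, "rx": 0, "ry": 0, "rz": 0},
  {"tx": 6, "ty": 14, "tz": 0, "rx": 0, "ry": 0, "rz": 0},
  {"tx": 3, "ty": 14, "tz": 0, "rx": 0, "ry": 0, "rz": 0},
  {"tx": 0, "ty": 15, "tz": 0, "rx": 0, "ry": 0, "rz": 0},
])

```text
t: 20.45
position: [0.5525, 0.1926, 0.1104]
ee_rot: [0.711, 0.703, -0.015, 0.009]
force: [-3.0, 8.8, 1.8]
gripper_width: 0.028
```

```bash
python3 -c "
from h import *
wind(10,z=.11); plan([.5,.1,.11],90,1)"
```

```text
pos [0.5525 0.1926 0.1104] ang 92.6 R 0.0657 F [-3.   8.8  1.8] w 0.0280 t 20.45 xaxis [ 0.0116  0.9993 -0.0353] zaxis [-0.0086 -0.0352 -0.9993]
tx 4.0 ty 12.0 tz 0.2
tx -2.5 ty 11.9 tz -0.0
tx -4.5 ty 11.3 tz 0.1
tx -6.4 ty 10.4 tz 0.1
tx -8.1 ty 9.1 tz 0.2
tx -9.6 ty 7.6 tz 0.3
tx -10.7 ty 5.8 tz 0.3
tx -11.6 ty 3.8 tz 0.4
pos [0.5525 0.1926 0.1104] yaw 89.3 dy 0.7 dist mm 106 rotvec [-0.5  2.  -0.7] F [-3.   8.8  1.8] w 0.0280 t 20.45
tx -93.2 ty -51.4 tz 0.4 rz -0.66
```

Request:
send_rows([
  {"tx": 3, "ty": 12, "tz": 0, "rx": 0, "ry": 0.5, "rz": 0},
  {"tx": -2, "ty": 12, "tz": 0, "rx": 0, "ry": 0.5, "rz": 0},
  {"tx": -4, "ty": 11, "tz": 0, "rx": 0, "ry": 0.5, "rz": 0},
  {"tx": -6, "ty": 10, "tz": 0, "rx": 0, "ry": 0.5, "rz": 0},
  {"tx": -5, "ty": 6, "tz": 0, "rx": 0, "ry": 0, "rz": 0},
  {"tx": 0, "ty": 0, "tz": 0, "rx": 0, "ry": 0, "rz": 0},
  {"tx": 0, "ty": 0, "tz": 0, "rx": 0, "ry": 0, "rz": 0},
  {"tx": 0, "ty": 0, "tz": 0, "rx": 0, "ry": 0, "rz": 0},
])

```text
t: 21.25
position: [0.5982, 0.1782, 0.1116]
ee_rot: [0.711, 0.703, -0.005, -0.009]
force: [2.2, 3.8, -2.0]
gripper_width: 0.0279
```

```bash
python3 -c "
from h import *
wind(10,1,z=.11); plan([.5,.1,.11],90,1)"
```

```text
pos [0.5982 0.1782 0.1116] ang 50.2 R 0.0666 F [ 2.2  3.8 -2. ] w 0.0279 t 21.25 xaxis [0.0119 0.9999 0.0059] zaxis [-0.0202  0.0061 -0.9998]
tx -5.9 ty 10.9 tz 1.3
pos [0.5982 0.1782 0.1116] yaw 89.3 dy 0.7 dist mm 125 rotvec [-1.2 -0.3 -0.7] F [ 2.2  3.8 -2. ] w 0.0279 t 21.25
tx -79.3 ty -97.2 tz 1.6 rz -0.68
```

Request:
send_rows([
  {"tx": -6, "ty": 8, "tz": 0, "rx": 0, "ry": 0, "rz": 0},
  {"tx": 0, "ty": 0, "tz": 0, "rx": 0, "ry": 0, "rz": 0},
  {"tx": 0, "ty": 0, "tz": 0, "rx": 0, "ry": 0, "rz": 0},
  {"tx": 0, "ty": 0, "tz": 0, "rx": 0, "ry": 0, "rz": 0},
  {"tx": 0, "ty": 0, "tz": 0, "rx": 0, "ry": 0, "rz": 0},
  {"tx": 0, "ty": 0, "tz": 0, "rx": 0, "ry": 0, "rz": 0},
  {"tx": 0, "ty": 0, "tz": 0, "rx": 0, "ry": 0, "rz": 0},
  {"tx": 0, "ty": 0, "tz": 0, "rx": 0, "ry": 0, "rz": 0},
])

```text
t: 22.05
position: [0.6049, 0.1725, 0.1115]
ee_rot: [0.711, 0.703, -0.005, -0.009]
force: [2.9, 2.1, -1.8]
gripper_width: 0.0276
```

Request:
send_rows([
  {"tx": 0, "ty": 0, "tz": 0, "rx": 0, "ry": 0, "rz": 0},
  {"tx": 0, "ty": 0, "tz": 0, "rx": 0, "ry": 0, "rz": 0},
  {"tx": 0, "ty": 0, "tz": 0, "rx": 0, "ry": 0, "rz": 0},
  {"tx": 0, "ty": 0, "tz": 0, "rx": 0, "ry": 0, "rz": 0},
  {"tx": 0, "ty": 0, "tz": -15, "rx": 0, "ry": 0, "rz": 0},
  {"tx": 0, "ty": 0, "tz": -30, "rx": 0, "ry": 0, "rz": 0},
  {"tx": 0, "ty": 0, "tz": -40, "rx": 0, "ry": 0, "rz": 0},
  {"tx": 0, "ty": 0, "tz": -40, "rx": 0, "ry": 0, "rz": 0},
], hand=-1)

```text
t: 22.85
position: [0.6017, 0.169, 0.2333]
ee_rot: [0.711, 0.703, -0.017, -0.014]
force: [0.6, -0.2, -0.4]
gripper_width: 0.0867
```

Request:
send_rows([
  {"tx": -30, "ty": -30, "tz": 0, "rx": 0, "ry": 0, "rz": 0},
  {"tx": -30, "ty": -30, "tz": 0, "rx": 0, "ry": 0, "rz": 0},
  {"tx": -30, "ty": -30, "tz": 0, "rx": 0, "ry": 0, "rz": 0},
  {"tx": -30, "ty": -30, "tz": 0, "rx": 0, "ry": 0, "rz": 0},
  {"tx": -30, "ty": -20, "tz": 0, "rx": 0, "ry": 0, "rz": 0},
  {"tx": -30, "ty": -20, "tz": 0, "rx": 0, "ry": 0, "rz": 0},
  {"tx": 0, "ty": 0, "tz": 0, "rx": 0, "ry": 0, "rz": 0},
  {"tx": 0, "ty": 0, "tz": 0, "rx": 0, "ry": 0, "rz": 0},
])

```text
t: 23.65
position: [0.4401, -0.0147, 0.2602]
ee_rot: [0.71, 0.704, -0.006, -0.003]
force: [1.1, 0.1, -0.2]
gripper_width: 0.0952
```

```bash
python3 -c "
from h import *
im=bot.grab_frame('scene');cv2.imwrite('pics/s5.png',im); s,c,m=blob(orange(im)); k=plane('scene',c,.09); print(s,c,k,np.degrees(np.arctan2(k[1]-.127,k[0]-.5575)))
cv2.imwrite('pics/c5.png',cv2.resize(im[270:480,330:610],(800,600),interpolation=2))
"
```

```text
[386 360  20  28 412] [394.9757 373.3762] [0.6038 0.18   0.09  ] 48.87994405966728
```

View pics/c5.png

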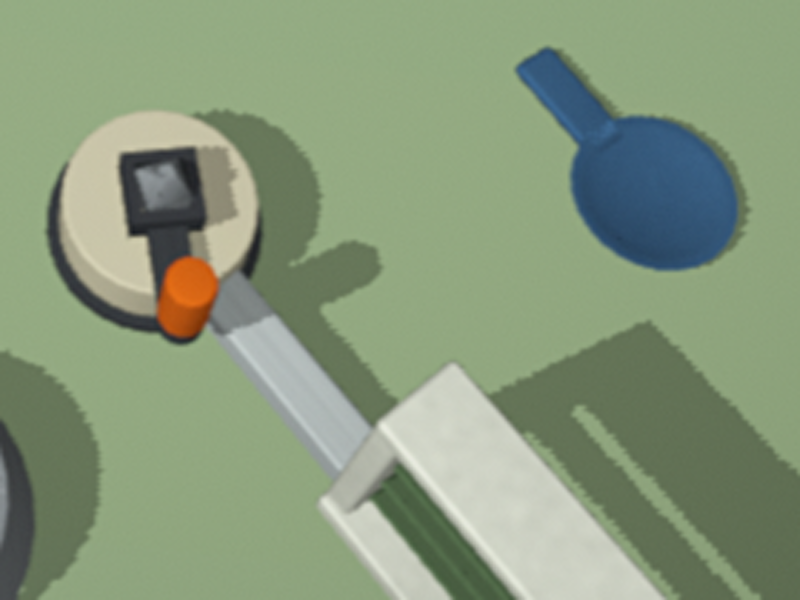

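The knob's heading is now about 49°, against 68.6° after fitting, so the crank has turned about 740°. Taking off the 12° of play leaves about 727° or more at the shaft. The crank sits flat with the shaft showing in the hub. One last look at the whole scene.

```bash
python3 -c "
from h import *
b=bot.grab_frame('top'); a=cv2.imread('pics/top0.png')
s=lambda i:cv2.resize(i[100:320,0:480],(640,293))
cv2.imwrite('pics/t5.png',np.vstack([s(a),s(b)]))
"
```

```text
(no output)
```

View pics/t5.png

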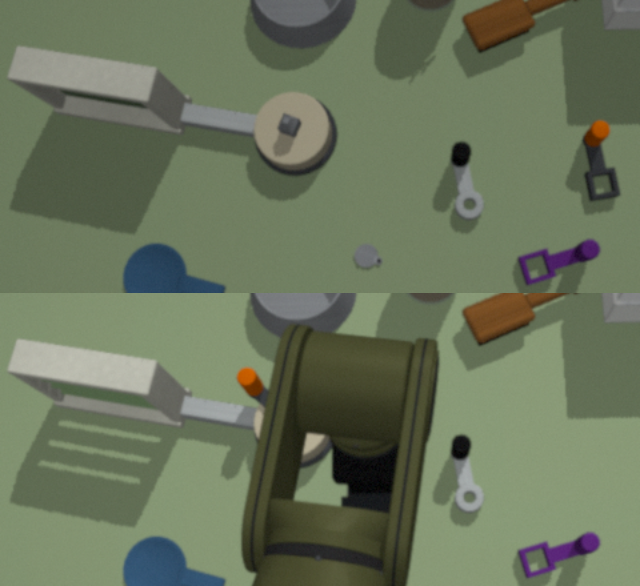

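The before and after top views show light bars through the vent's shadow at (95,445), so the louvres are open. The spare at (467,495) and the purple crank at (535,560) have not moved. I'm handing in.

```bash
python3 -c "
from station import bot
print(bot.close_job())"
```

```text
the job is handed in; nothing more can be done
None
```

The louvre vent is open. I fitted the orange-knob crank fully down on the square shaft and wound it just over two turns clockwise. Then I let go, backed the arm away and handed the job in at about 24 s; it returned no verdict.

**How it was done:** I carried the crank by its hub onto the shaft and felt no resistance on the way down. I then gripped the knob and moved it around the circle.

**Last checks:**
- **Turns:** the knob heading went from about 68.6° to 49°, so the crank turned about 740°. Allowing for the 12° of play, the shaft turned an estimated 727–731°, which I worked out rather than measured.
- **Louvres:** the final top view shows light bars through the vent's shadow that were not there at the start.
- **Crank:** it sits flat on the housing with the shaft showing in the hub.
- **Other cranks:** the black-knob spare and the purple look-alike are where they were.

**What was not clean:** while winding, the hand's path ran up to about 6 mm off the 70 mm circle and tilted up to about 2.6°. The highest force I read was about 20 N, read only at the end of each move. I also had one move call refused at the start for missing keys, which moved nothing.

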